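Take the sliding bookend off the jar rack

ROBOT

A 6-joint arm with a two-finger parallel gripper is mounted at the origin on a cart in front of the work surface, level with it; the furniture and walls round the work are solid. World frame = base frame: x ahead of the robot, y to its left, z up, the work surface at z = 0. Lengths are in m, angles in rad, forces in N, time in s.
With the tool pointing down it reaches from about 0.325 to 0.775 m from the base axis. Payload 9.3 kg.
Tool frame: the origin (TCP) lies midway between the tips of the shut fingers; the grasp point (between the pads) lies 19 mm behind it; z points along the fingers, y is the line along which they close (so a half turn about z gives the same grasp; the last joint's range is limited). The gripper opens to 85 mm and grips with 20 to 120 N. Pads are 22 mm wide; open, the fingers measure 114 mm over their backs; the gripper's body (76 mm by 85 mm) begins 54 mm behind the grasp point. The pads swing forward as they close: fully open they stand 13 mm farther back than shut.
Start: joints at [1.036, 0.259, 0.021, 1.334, 0, 1.418], TCP at [0.205, 0.51, 0.199] pointing down, gripper open.
Joint ranges: [-3.04, 3.04], [-0.91, 1.82], [-1.04, 1.36], [-1.92, 1.95], [-1.52, 1.45], [-3.14, 3.14]. Speed limits (rad/s): [2.22, 2.22, 2.79, 3.14, 3.14, 3.14].

INTERFACE

Orientations are given as a rotation vector (axis times angle).
In Python, from bench import ctrl, cams gives the robot as it stands.
- The arm moves only by the shell command python3 -m crank 'ROWS' [FORCE]. ROWS is JSON, a list of rows, each a list of 5 numbers: the opening, from 0 (shut) to 1 (fully open), then the shift along the tool's x, y, z in mm, then the turn about the tool's z in degrees. In form: [[claw, x, y, z, yaw], ...]. A call has 1 to 8 rows; each row is the pose to reach, as a shift and turn from the pose commanded when the call began, along the tool's axes at that moment; what a row does not reach only later rows make up. A row lasts 1/8 s, in which the tool goes at most 62.5 mm and 10.7 degrees, less where a joint would pass 70% of its speed; a pose out of reach is approached as far as the arm can. A call with a gripper value outside its range is refused whole. The fingers move at their own pace and stop on an object; FORCE is the grip in N (left out, the last holds). Time passes only in rows, so rows that repeat a pose let the fingers close. It gives the time, the measured TCP pose, the force, the opening and the grip force at its end, in the units of the state.
- ctrl.read_state(): the state, without advancing time (a new reading comes with each control period).
- cams.capture(name): name is "side" or "top" or "wrist"; returns the picture (480x640x3 uint8, red, green, blue); there is no depth.
- cams.calibration(name): a dict with "fx", "fy", "cx", "cy" (pixels), "k1" (the pictures are not rectified: a ray, as slopes to the right and down, at radius r is drawn at 1 + k1 r^2 times it, then the intrinsics apply), "rvec" (rotation vector, rad) and "tvec" (3), from world to camera coordinates, as OpenCV has them; the wrist camera has in their place "mount" (4x4, takes a point from camera to tool coordinates, whose origin is the TCP and whose axes are the flange's). Camera axes: x right, y down, z forward; pixel columns grow to the right and rows downward; lengths in m; the calibration is good to about 2 mm. A picture is of the moment at which its call begins: read the wrist's pose just before it. calibration takes no time and is no camera call.
- ctrl.finish_job(): hands the job in; it is judged then, once.
The state is a dict: "t": time; "joint_pos": joint angles; "qd": joint speeds; "tau": joint torques, N m; "tcp_pos": TCP position; "orientation": TCP orientation; "wrist_force": force on the tool from outside, world axes, zero at the start; "ft_torque": the same for the moment, N m; "finger_gap": finger opening in m; "grip_force": force on a finger pad.
Only numpy, scipy, OpenCV 4.12 (cv2) and the standard library are available. Lean on these libraries where they do the work, as an engineer would, in place of code of your own. Each camera call takes 0.05 s, during which the arm holds its last target. There are 200 camera calls.

TASK

The low jar rack is to be wiped down, so its sliding bookend has to come off. Gently push the bookend along the T-track to the open end until it comes up against the end clip, which is the only place where its foot is free, lift it off there without forcing it, and set it down gently, standing upright on its own foot in the middle of the rubber mat. Leave the two spice jars, the checked cup and the tea box where they stand.

Things in the scene. Friction and masses are not known exactly. Their poses are not given: they have to be found in the camera images.
- rack: Fixed low rack: brown wooden board 90 x 330 mm, top face 14 mm above the worktop, with an aluminium T-track along it. Origin: centre of the underside, on the worktop; z up, y along the track to its OPEN end, x across. The board top is the track's floor; channel 45 mm wide, 10.5 mm high; two lips above it (tops at 28.5 mm) leave an 18 mm slot. Shut at the -y end.
- bookend: Loose bookend, 0.25 to 0.5 kg, its foot captive in the track. Origin: centre of the foot's underside, at first 14 mm above the worktop and at y = -110 to -50 mm on the rack; axes as the rack's (play 0.05 rad). Steel foot 40 (x) x 80 (y) x 8 mm, neck 12 x 60 mm, wooden saddle 64 x 66 mm at 20 to 26 mm height, upright plate above it. Stands by itself on its foot.
- mat: Fixed flat black rubber draining mat 180 (x) x 140 (y) x 6 mm with thin ribs. Origin: centre of its underside, on the worktop; its top is 6 mm above it.
- spice_b: Spice jar, dark label and dark cap, 41 mm wide, 105 mm tall, standing behind the rack. Origin: centre of its base. To be left alone.
- spice_c: Spice jar, pale label and brown cap, 41 mm wide, 105 mm tall, standing behind the rack. Origin: centre of its base. To be left alone.
- checked_cup: Small black-and-white checked cup, 66 mm wide, 53 mm tall, standing behind the rack. Origin: centre of its underside. To be left alone.
- tea_box: Tea box 58 x 122 x 68 mm (x, y, z), standing behind the mat. Origin: centre of its underside. To be left alone.
- rack_open_end (a point): Open end of the board: middle of its end edge, 165 mm from the rack's origin. A rigid steel end clip straddles the track here, set elsewhere each time, NOT reported: stop face anywhere from 95 to 153 mm from the rack's origin, top 32 mm above the worktop. The clip's own lips end 85 mm before the face: the foot can rise only with its end within 5 mm of the face; elsewhere it is held down.
- plate_mid (a point): Centre of the bookend's upright wooden plate, 46 mm above the foot's underside. Plate 70 mm wide (x), 12 mm thick (y), from 26 to 66 mm above the foot's underside. Pushed low on its middle the bookend slides with a few newtons; pushed high it tends to bind.
Not all that is in view belongs to the job. Leave any green or orange look-alike of the bookend alone. Of the things shaped like the mat, the black one is meant.

How it is judged:
On the way, in this order (a step that is already met when the one before it is completed fails the run):
1. the bookend has been slid, still captive in the track, to the open end (y of bookend in the frame of rack between 0.046 and 0.125 m and z of bookend in the frame of rack below 0.019 m), for 0.2 s.
2. it has been lifted clear of the track, upright (z of bookend in the frame of rack above 0.045 m and angle between bookend's own z axis and vertical below 0.35 rad), for 0.1 s.
At the end, for the whole second after the job is handed in: The bookend stands upright (within 0.08 rad) and at rest on its foot on the mat, its origin within 55 mm of the mat's centre along the mat's x and 40 mm along its y (x of bookend in the frame of mat between -0.055 and 0.055 m and y of bookend in the frame of mat between -0.04 and 0.04 m and z of bookend in the frame of mat below 0.01 m and angle between bookend's own z axis and vertical below 0.08 rad and linear speed of bookend below 0.02 m/s); the robot touches nothing.
It fails at once if the bookend is forced in the track or rammed into the clip (more than 80 N between bookend and rack) (contact force between bookend and rack above 80 N).
It fails at once if the bookend is pulled up hard while the lips still hold its foot (more than 35 N between bookend and rack while it is raised off the track's floor) (contact force between bookend and rack above 35 N and z of bookend in the frame of rack above 0.0155 m).
It fails at once if the bookend is dropped (let go in the air, its foot more than 14 mm above the mat) (contact force between the fingers and bookend below 0.05 N and z of bookend in the frame of mat above 0.02 m and z of bookend in the frame of rack above 0.03 m).
It fails at once if the bookend tips over (angle between bookend's own z axis and vertical above 0.6 rad).
It fails at once if a spice jar, the cup or the tea box is shifted by more than 25 mm (distance of any of spice_b, spice_c, checked_cup, tea_box from where it was at the start of the episode above 0.025 m).
It also fails if it takes over 70 s, if anything falls off the work surface, if the arm or the gripper's body presses on something with over 40 N, if the wrist force passes 120 N, or if a joint passes its speed limit or range.

## Working session

There is one attempt and no reset: what is moved stays moved. The work goes in short steps, Python scripts to look and compute and a shell command to move; the robot and the scene stay as the last step left them, time stands still between calls to the robot, and variables do not carry over. Pictures are saved under pics/ and viewed, at most 10 in all, crops included, and the job is handed in when it is done.

```bash
mkdir -p pics; cat > h.py <<'E'
import numpy as np, cv2
from scipy.spatial.transform import Rotation as R
from bench import ctrl, cams
def ray(name,u,v,st=None):
    c=cams.calibration(name)
    K=np.array([[c['fx'],0,c['cx']],[0,c['fy'],c['cy']],[0,0,1.]])
    p=cv2.undistortPoints(np.array([[[u,v]]],float),K,np.array([c['k1'],0,0,0.]),None,None,).ravel()
    # exact: drawn = s*(1+k1 s^2), cv2 same model
    d=np.array([p[0],p[1],1.])
    if 'mount' in c:
        M=np.array(c['mount']); T=np.eye(4); T[:3,:3]=R.from_rotvec(st['orientation']).as_matrix(); T[:3,3]=st['tcp_pos']
        M=T@M; return M[:3,3],M[:3,:3]@d
    Rm=R.from_rotvec(c['rvec']).as_matrix(); return -Rm.T@np.array(c['tvec']),Rm.T@d
def onz(name,u,v,z,st=None):
    o,d=ray(name,u,v,st); return o+d*(z-o[2])/d[2]
def snap(name,fn):
    im=cams.capture(name); cv2.imwrite('pics/'+fn+'.png',im[:,:,::-1]); return im
E
python3 - <<'E'
from h import *
st=ctrl.read_state(); print(st); print(R.from_rotvec(st['orientation']).as_matrix().round(3))
snap('top','top0');snap('side','side0')
for n in('top','side','wrist'):print(cams.calibration(n))
E
```

```text
{'t': 0.0, 'joint_pos': array([ 1.03642585e+00,  2.59139199e-01,  2.07413459e-02,  1.33368258e+00,
       -1.30799498e-05,  1.41820933e+00]), 'qd': array([ 2.46113828e-04,  2.23798555e-03,  1.38139471e-03,  6.43468982e-05,
       -4.45022963e-04,  1.87667447e-03]), 'tau': array([ 2.64101938e-03, -5.55640233e+01,  3.44533646e+01,  1.34988368e-02,
        6.82835480e-05,  3.07972493e-05]), 'tcp_pos': array([0.20474888, 0.51011342, 0.19878694]), 'orientation': array([-5.95988724e-01, -3.08411392e+00,  1.90591715e-03]), 'wrist_force': array([ 0.59315888, -0.29900459, -0.39422961]), 'ft_torque': array([-0.01021562,  0.0111685 ,  0.00869832]), 'grip_force': 0.0, 'finger_gap': 0.08557642406240804}
[[-0.928  0.373 -0.001]
 [ 0.373  0.928 -0.001]
 [ 0.    -0.001 -1.   ]]
{'fx': 539.292261662031, 'fy': 539.292261662031, 'cx': 316.3845640442999, 'cy': 247.45475644535446, 'k1': 0.04280362427709362, 'rvec': array([ 2.15021667, -2.15614021,  0.1111542 ]), 'tvec': array([0.11088244, 0.56824598, 1.45870984])}
{'fx': 563.0001234445277, 'fy': 563.0001234445277, 'cx': 317.6456159272714, 'cy': 241.07309898283597, 'k1': -0.1756219197847086, 'rvec': array([ 2.11150713, -0.62313235,  0.31241486]), 'tvec': array([-0.42629942,  0.28820549,  0.97441017])}
{'fx': 426.70911527338757, 'fy': 426.70911527338757, 'cx': 320.7368195036119, 'cy': 241.93768803944118, 'k1': 0.013669898612337182, 'mount': array([[ 6.40995564e-04, -9.56185289e-01, -2.92761475e-01,
         7.51680048e-02],
       [ 9.99999753e-01,  5.28880257e-04,  4.62109587e-04,
        -8.47208090e-04],
       [-2.87026625e-04, -2.92761699e-01,  9.56185393e-01,
        -1.75144542e-01],
       [ 0.00000000e+00,  0.00000000e+00,  0.00000000e+00,
         1.00000000e+00]])}
```

View pics/top0.png

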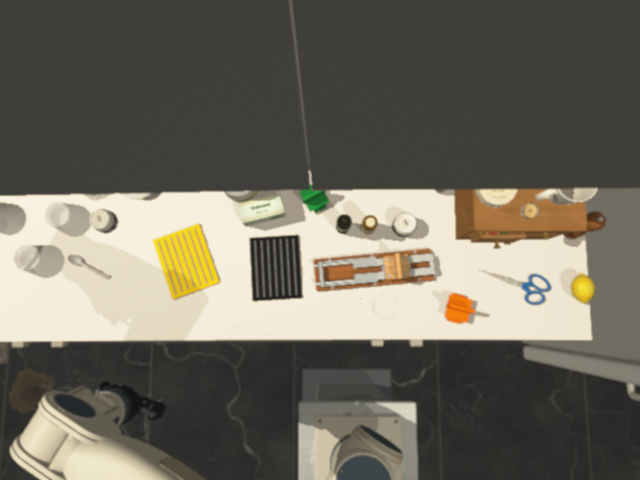

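View pics/side0.png

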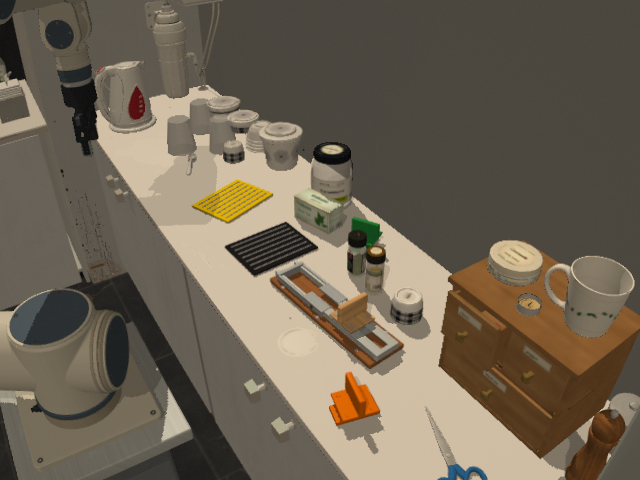

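The top view shows the rack from about (315,275), its open end, to (435,262), with the bookend plate near (397,265). The black mat is at (275,268), the tea box at (262,210), the jars at (344,223) and (370,223), and the cup at (404,225). The green and orange look-alikes and the yellow mat are to be left alone.

```bash
python3 - <<'E'
from h import *
im=cv2.imread('pics/top0.png'); hsv=cv2.cvtColor(im,cv2.COLOR_BGR2HSV)
def rect(m,roi,z,lab):
    k=np.zeros_like(m);x0,y0,x1,y1=roi;k[y0:y1,x0:x1]=m[y0:y1,x0:x1]
    p=np.argwhere(k>0)[:,::-1].astype(np.float32); b=cv2.boxPoints(cv2.minAreaRect(p))
    w=np.array([onz('top',u,v,z) for u,v in b]); print(lab,b.round(1).tolist(),'\n',w.round(3).tolist(),'ctr',w.mean(0).round(4))
    e=[w[1]-w[0],w[2]-w[1]];e.sort(key=np.linalg.norm);l=e[1];print(' lens',[np.linalg.norm(q).round(3) for q in e],'long yaw',np.degrees(np.arctan2(l[1],l[0])).round(1))
s=hsv
brown=((s[...,1]>90)&(s[...,0]<20)).astype(np.uint8)*255
brown=cv2.morphologyEx(brown,cv2.MORPH_OPEN,np.ones((2,2),np.uint8))
rect(brown,(305,243,445,300),.014,'rack')
rect(((s[...,2]<70)).astype(np.uint8)*255,(245,228,307,306),.006,'mat')
cv2.imwrite('pics/crop0.png',cv2.resize(im[235:305,240:445],None,fx=3.9,fy=3.9,interpolation=cv2.INTER_CUBIC))
for n,u,v,z in(('b',344,223,.1),('c',370,223,.1),('cup',404,225,.05),('plate',397,265,.08)):print(n,onz('top',u,v,z).round(3))
E
```

```text
rack [[314.1000061035156, 260.3999938964844], [431.29998779296875, 249.10000610351562], [434.3999938964844, 280.79998779296875], [317.20001220703125, 292.1000061035156]] 
 [[0.535, 0.116, 0.014], [0.565, -0.211, 0.014], [0.477, -0.217, 0.014], [0.446, 0.108, 0.014]] ctr [ 0.5056 -0.0512  0.014 ]
 lens [np.float64(0.089), np.float64(0.329)] long yaw -84.6
mat [[249.8000030517578, 238.1999969482422], [297.29998779296875, 235.60000610351562], [300.70001220703125, 296.8999938964844], [253.3000030517578, 299.5]] 
 [[0.599, 0.298, 0.006], [0.606, 0.164, 0.006], [0.433, 0.154, 0.006], [0.426, 0.286, 0.006]] ctr [0.516  0.2255 0.006 ]
 lens [np.float64(0.135), np.float64(0.173)] long yaw -176.7
b [0.626 0.035 0.1  ]
c [ 0.626 -0.034  0.1  ]
cup [ 0.628 -0.131  0.05 ]
plate [ 0.515 -0.106  0.08 ]
```

View pics/crop0.png

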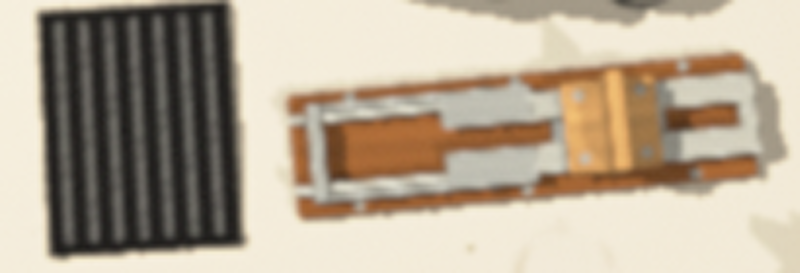

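The crop shows the clip crossing the track at about x=316, with its face at about 328. The bookend saddle spans x 562 to 662 and the plate is at about 617. Next I fly over the bookend.

```bash
python3 - <<'E'
from h import *
c=np.array([.5056,-.0512]);y=np.array([-.0925,.9957]);x=np.array([.9957,.0925])
for n,u,v,z in(('clip',324.1,273.5,.032),('plate',398.2,265.8,.08),('saddle',396.9,266,.04),('lipend',353.6,269.5,.0285)):
    p=onz('top',u,v,z)[:2]; print(n,p.round(4),'rack',((p-c)@x).round(4),((p-c)@y).round(4))
E
python3 -m crank '[[1,-64,-56,0,-4],[1,-128,-113,0,-8],[1,-192,-170,0,-12],[1,-230,-203,0,-16],[1,-280,-248,0,-20],[1,-330,-292,0,-24],[1,-370,-328,0,-27.5],[1,-410,-363,0,-27.5]]'
```

```text
clip [0.4965 0.0882] rack 0.0038 0.1397
plate [ 0.5131 -0.1093] rack 0.0021 -0.0585
saddle [ 0.5159 -0.1112] rack 0.0048 -0.0607
lipend [0.5075 0.0067] rack 0.0073 0.0575
t: 1.1
tcp_pos: [0.4292, 0.0613, 0.1994]
orientation: [-0.155, 3.138, 0.0]
wrist_force: [0.6, 0.5, -0.2]
finger_gap: 0.0855
grip_force: 0.0
```

```bash
python3 -m crank '[[1,-30,-70,0,0],[1,-60,-120,10,0],[1,-60,-120,20,0],[1,-60,-120,20,0]]'
```

```text
t: 1.6
tcp_pos: [0.4995, -0.0503, 0.178]
orientation: [0.152, -3.135, -0.002]
wrist_force: [-1.4, 0.3, -0.3]
finger_gap: 0.0856
grip_force: 0.0
```

```bash
python3 -m crank '[[1,0,-25,0,0],[1,0,-50,0,0],[1,0,-50,0,0]]'; python3 - <<'E'
from h import *
st=ctrl.read_state();print(st['tcp_pos'],st['orientation']);np.save('st1.npy',np.r_[st['tcp_pos'],st['orientation']])
snap('wrist','w1')
E
```

```text
t: 1.98
tcp_pos: [0.5047, -0.0994, 0.1799]
orientation: [-0.154, 3.138, -0.0]
wrist_force: [0.3, 0.2, 0.0]
finger_gap: 0.0851
grip_force: 0.0
[ 0.50474669 -0.09943325  0.17989382] [-1.54283389e-01  3.13750979e+00 -5.36729742e-05]
```

View pics/w1.png

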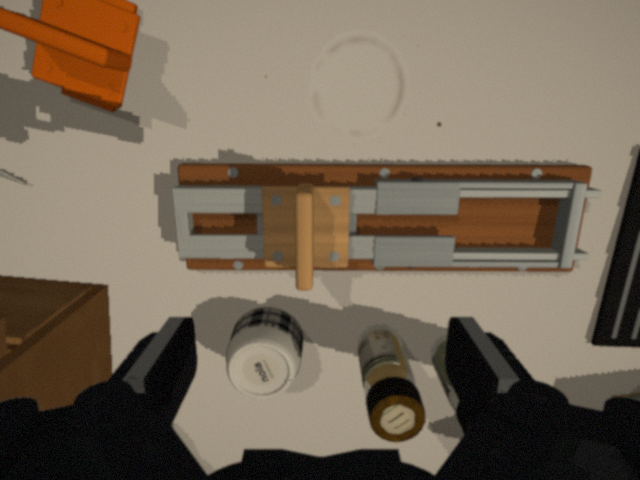

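The wrist view shows the plate top from (304,185) to (304,290) and the saddle from u 263 to 350. The clip face is at about (557,225), and the board corners are at (178,163), (591,166), (575,271) and (187,269).

```bash
python3 - <<'E'
from h import *
a=np.load('st1.npy');st=dict(tcp_pos=a[:3],orientation=a[3:])
P=lambda u,v,z:onz('wrist',u,v,z,st)
b=[P(*q,.014) for q in((178,163),(591,166),(575,271),(187,269))]
print(np.round(b,4)); 
print('track',P(183,223,.0285).round(4),P(580,223,.0285).round(4))
yl=((b[1]-b[0])+(b[2]-b[3]))[:2];yl/=np.linalg.norm(yl);c=np.mean(b,0)[:2];x=np.array([yl[1],-yl[0]])
print('c',c.round(4),'y',yl.round(4))
for n,q in dict(pl0=(304,185,.08),pl1=(304,290,.08),s0=(263,227,.04),s1=(350,227,.04),clipTop=(557,225,.032)).items():
    p=P(*q)[:2];print(n,p.round(4),((p-c)@x).round(4),((p-c)@yl).round(4))
Rm=R.from_rotvec(a[3:]).as_matrix();p=(P(304,185,.08)+P(304,290,.08))/2
print('plate',p,'tool shift',Rm.T@(p-a[:3]), 'tool y',Rm[:,1])
E
```

```text
[[ 0.4799 -0.2155  0.014 ]
 [ 0.4503  0.1089  0.014 ]
 [ 0.5381  0.1206  0.014 ]
 [ 0.5689 -0.2078  0.014 ]]
track [ 0.5244 -0.207   0.0285] [0.4936 0.1038 0.0285]
c [ 0.5093 -0.0485] y [-0.0921  0.9957]
pl0 [ 0.4762 -0.1136] -0.0389 -0.0618
pl1 [ 0.5496 -0.1071] 0.0347 -0.0621
s0 [ 0.5182 -0.1428] 0.0002 -0.0948
s1 [ 0.5116 -0.0767] -0.0003 -0.0283
clipTop [0.4963 0.0843] -0.0007 0.1334
plate [ 0.51290899 -0.11034899  0.08      ] tool shift [-0.00702302 -0.01165904  0.09989643] tool y [-9.81104255e-02  9.95175533e-01 -4.84626455e-05]
```

```bash
python3 -m crank '[[1,-7,-12,0,0.3],[1,-7,-12,40,0.3],[1,-7,-12,80,0.3],[1,-7,-12,110,0.3],[1,-7,-12,125,0.3],[1,-7,-12,134,0.3],[1,-7,-12,134,0.3]]' 20; python3 - <<'E'
from h import *
print(ctrl.read_state()['tcp_pos']);snap('wrist','w2')
E
```

```text
t: 2.9
tcp_pos: [0.5136, -0.1112, 0.0456]
orientation: [-0.146, 3.138, -0.0]
wrist_force: [-0.3, -0.2, 0.8]
finger_gap: 0.0856
grip_force: 0.0
[ 0.51357215 -0.11120264  0.04558287]
```

View pics/w2.png

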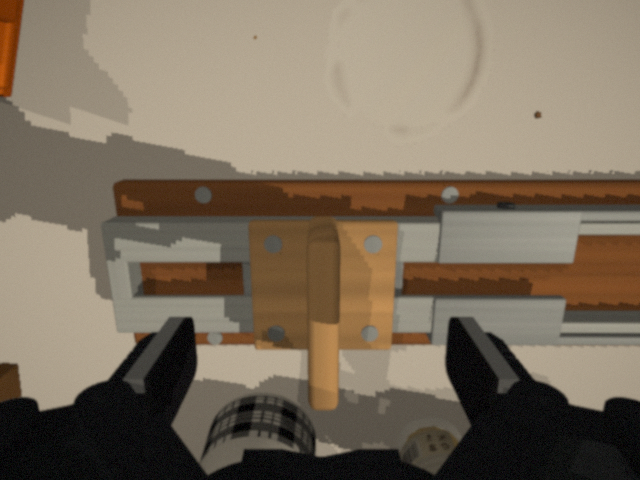

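The plate (u≈323) is centred between the fingers (193 and 450). I close lightly.

```bash
python3 -m crank '[[0.3,0,0,0,0],[0.1,0,0,0,0],[0,0,0,0,0],[0,0,0,0,0],[0,0,0,0,0],[0,0,0,0,0]]' 20
```

```text
t: 3.7
tcp_pos: [0.5133, -0.1112, 0.0454]
orientation: [0.146, -3.138, -0.0]
wrist_force: [-0.6, 0.5, 1.9]
finger_gap: 0.0109
grip_force: 20.8
```

Now I slide it slowly, in short steps.

```bash
python3 -m crank '[[0,0,2,0,0],[0,0,5,0,0],[0,0,9,0,0],[0,0,13,0,0],[0,0,17,0,0],[0,0,20,0,0]]'
```

```text
t: 4.45
tcp_pos: [0.5114, -0.091, 0.0454]
orientation: [-0.146, 3.138, -0.0]
wrist_force: [1.2, -1.3, 2.0]
finger_gap: 0.0107
grip_force: 20.8
```

```bash
python3 -m crank '[[0,0,6,0,0],[0,0,12,0,0],[0,0,18,0,0],[0,0,24,0,0],[0,0,30,0,0],[0,0,36,0,0],[0,0,42,0,0],[0,0,46,0,0]]';python3 -m crank '[[0,0,6,0,0],[0,0,12,0,0],[0,0,18,0,0],[0,0,24,0,0],[0,0,30,0,0],[0,0,36,0,0],[0,0,42,0,0],[0,0,46,0,0]]'
```

```text
t: 5.45
tcp_pos: [0.5071, -0.0451, 0.0454]
orientation: [-0.146, 3.138, -0.0]
wrist_force: [0.0, -1.4, 3.3]
finger_gap: 0.0108
grip_force: 20.9
t: 6.45
tcp_pos: [0.5029, 0.0007, 0.0454]
orientation: [-0.146, 3.138, -0.0]
wrist_force: [-0.4, -2.0, 3.6]
finger_gap: 0.0105
grip_force: 21.0
```

```bash
python3 -m crank '[[0,0,5,0,0],[0,0,10,0,0],[0,0,15,0,0],[0,0,20,0,0],[0,0,24,0,0],[0,0,28,0,0],[0,0,31,0,0],[0,0,34,0,0]]';python3 -m crank '[[0,0,1,0,0],[0,0,2,0,0],[0,0,3,0,0],[0,0,4,0,0]]'
```

```text
t: 7.45
tcp_pos: [0.4998, 0.0343, 0.0454]
orientation: [-0.146, 3.138, -0.0]
wrist_force: [-0.0, -1.5, 4.4]
finger_gap: 0.0107
grip_force: 21.1
t: 7.95
tcp_pos: [0.4994, 0.0381, 0.0454]
orientation: [-0.146, 3.138, -0.0]
wrist_force: [0.4, -1.8, 3.4]
finger_gap: 0.0107
grip_force: 21.1
```

```bash
for i in 1 2 3; do :; done; python3 -m crank '[[0,0,0.5,0,0],[0,0,1,0,0],[0,0,1.5,0,0],[0,0,2,0,0]]'; python3 -m crank '[[0,0,0.5,0,0],[0,0,1,0,0],[0,0,1.5,0,0],[0,0,2,0,0]]'; python3 -m crank '[[0,0,0.5,0,0],[0,0,1,0,0],[0,0,1.5,0,0]]'
```

```text
t: 8.45
tcp_pos: [0.4992, 0.0401, 0.0454]
orientation: [-0.146, 3.138, -0.0]
wrist_force: [0.3, -2.2, 4.3]
finger_gap: 0.011
grip_force: 21.1
t: 8.95
tcp_pos: [0.499, 0.0421, 0.0454]
orientation: [0.146, -3.138, 0.0]
wrist_force: [-0.1, -1.2, 4.9]
finger_gap: 0.0105
grip_force: 21.1
t: 9.32
tcp_pos: [0.4989, 0.0436, 0.0454]
orientation: [-0.146, 3.138, -0.0]
wrist_force: [0.2, -1.8, 5.0]
finger_gap: 0.0109
grip_force: 21.2
```

```bash
python3 -m crank '[[0,0,0.5,0,0],[0,0,1,0,0],[0,0,1.5,0,0]]'; python3 -m crank '[[0,0,0.5,0,0],[0,0,1,0,0]]'; python3 -m crank '[[0,0,0.5,0,0],[0,0,1,0,0]]'
```

```text
t: 9.7
tcp_pos: [0.4988, 0.0451, 0.0454]
orientation: [-0.146, 3.138, 0.0]
wrist_force: [0.8, -2.7, 5.0]
finger_gap: 0.0109
grip_force: 21.2
t: 9.95
tcp_pos: [0.4986, 0.0461, 0.0454]
orientation: [0.146, -3.138, -0.0]
wrist_force: [0.7, -2.2, 4.0]
finger_gap: 0.0105
grip_force: 21.2
t: 10.2
tcp_pos: [0.4985, 0.0471, 0.0454]
orientation: [0.146, -3.138, -0.0]
wrist_force: [0.0, -2.6, 4.1]
finger_gap: 0.0111
grip_force: 21.2
```

```bash
python3 -m crank '[[0,0,0.5,0,0],[0,0,1,0,0]]'; python3 -m crank '[[0,0,0.5,0,0],[0,0,1,0,0]]'; python3 - <<'E'
from h import *
st=ctrl.read_state();print(st['tcp_pos']);np.save('st3.npy',np.r_[st['tcp_pos'],st['orientation']])
snap('wrist','w3')
E
```

```text
t: 10.45
tcp_pos: [0.4985, 0.0481, 0.0454]
orientation: [-0.146, 3.138, 0.0]
wrist_force: [-0.8, -3.0, 3.5]
finger_gap: 0.0112
grip_force: 21.2
t: 10.7
tcp_pos: [0.4984, 0.0491, 0.0454]
orientation: [0.146, -3.138, -0.0]
wrist_force: [-0.5, -2.6, 4.9]
finger_gap: 0.0108
grip_force: 21.2
[0.4983656  0.04912487 0.04537706]
```

View pics/w3.png

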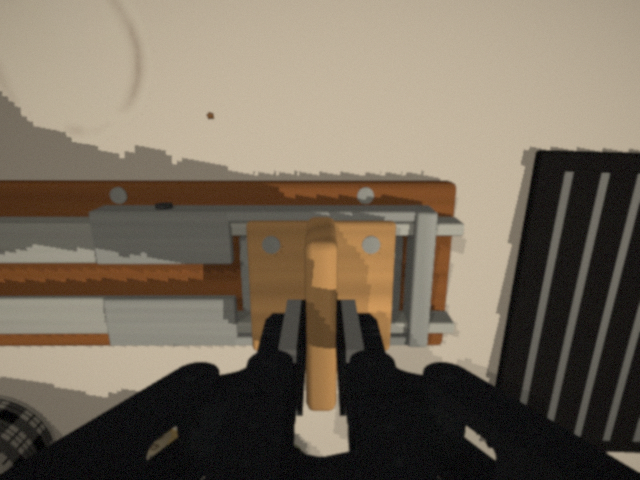

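The saddle's right edge is at u≈394 and the clip face edge at u≈412, both at v≈270, so the foot is nearly at the clip.

```bash
python3 - <<'E'
from h import *
a=np.load('st3.npy');st=dict(tcp_pos=a[:3],orientation=a[3:])
P=lambda u,v,z:onz('wrist',u,v,z,st)
yl=np.array([-.0921,.9957])
s=P(394,270,.04)[:2]@yl;s0=P(248,270,.04)[:2]@yl
print('saddle w',s-s0)
for u in(408,411,414): print('gap',u,P(u,270,.032)[:2]@yl-s-.007)
E
python3 -m crank '[[0,0,0.5,0,0],[0,0,1,0,0]]'; python3 -m crank '[[0,0,0.5,0,0],[0,0,1,0,0]]'
```

```text
saddle w 0.06589449492089354
gap 408 0.0010663728428045574
gap 411 0.0024787016648523874
gap 414 0.003890865842768875
t: 11.0
tcp_pos: [0.4983, 0.0501, 0.0454]
orientation: [0.146, -3.138, -0.0]
wrist_force: [0.6, -2.3, 4.5]
finger_gap: 0.0107
grip_force: 21.2
t: 11.25
tcp_pos: [0.4982, 0.0511, 0.0454]
orientation: [0.146, -3.138, 0.0]
wrist_force: [-0.4, -2.4, 5.2]
finger_gap: 0.0106
grip_force: 21.2
```

```bash
python3 -m crank '[[0,0,0.5,0,0]]'; python3 -m crank '[[0,0,0.5,0,0]]'; python3 -m crank '[[0,0,0.4,0,0]]'
```

```text
t: 11.38
tcp_pos: [0.4981, 0.0516, 0.0454]
orientation: [-0.146, 3.138, 0.0]
wrist_force: [0.1, -1.7, 5.3]
finger_gap: 0.0106
grip_force: 21.2
t: 11.5
tcp_pos: [0.4981, 0.0521, 0.0454]
orientation: [-0.146, 3.138, -0.0]
wrist_force: [0.3, -2.1, 4.3]
finger_gap: 0.011
grip_force: 21.2
t: 11.62
tcp_pos: [0.4981, 0.0522, 0.0454]
orientation: [0.146, -3.138, 0.001]
wrist_force: [-0.5, -4.8, 4.8]
finger_gap: 0.0109
grip_force: 21.3
```

```bash
python3 -m crank '[[0,0,0.4,0,0],[0,0,0.4,0,0]]'
```

```text
t: 11.88
tcp_pos: [0.4981, 0.0523, 0.0454]
orientation: [-0.145, 3.138, -0.002]
wrist_force: [0.5, -5.1, 5.9]
finger_gap: 0.0114
grip_force: 21.3
```

Contact with the clip: the force rises and the motion stalls. I ease back slightly, grip firmer and lift a little as a test.

```bash
python3 -m crank '[[0,0,-1.2,0,0],[0,0,-1.2,0,0],[0,0,-1.2,0,0]]' 45; python3 -m crank '[[0,0,0,-0.5,0],[0,0,0,-1,0],[0,0,0,-1.5,0]]';  python3 -m crank '[[0,0,0,-0.7,0],[0,0,0,-1.5,0]]'
```

```text
t: 12.25
tcp_pos: [0.4981, 0.052, 0.0455]
orientation: [-0.146, 3.138, 0.001]
wrist_force: [-0.0, -1.3, 5.5]
finger_gap: 0.0095
grip_force: 44.0
t: 12.62
tcp_pos: [0.4976, 0.0518, 0.0464]
orientation: [0.146, -3.137, -0.001]
wrist_force: [-0.1, -0.1, -2.9]
finger_gap: 0.0095
grip_force: 43.9
t: 12.88
tcp_pos: [0.498, 0.0517, 0.0483]
orientation: [0.146, -3.138, -0.0]
wrist_force: [-0.2, 0.4, -2.8]
finger_gap: 0.0096
grip_force: 43.9
```

Only the weight (~3 N) shows, so the foot is free. Lifting.

```bash
python3 -m crank '[[0,0,0,-2,0],[0,0,0,-4,0],[0,0,0,-7,0],[0,0,0,-10,0]]';  python3 -m crank '[[0,0,0,-6,0],[0,0,0,-12,0],[0,0,0,-20,0],[0,0,0,-30,0],[0,0,0,-40,0],[0,0,0,-50,0],[0,0,0,-50,0]]'; python3 - <<'E'
from h import *
st=ctrl.read_state();Rm=R.from_rotvec(st['orientation']).as_matrix()
for m in([.516,.2255,0],):print(Rm.T@(np.array(m)-st['tcp_pos']),st['tcp_pos'],st['wrist_force'])
snap('side','s4')
E
```

```text
t: 13.38
tcp_pos: [0.4981, 0.0517, 0.0586]
orientation: [-0.146, 3.138, 0.0]
wrist_force: [1.2, -0.1, -2.4]
finger_gap: 0.0098
grip_force: 43.9
t: 14.25
tcp_pos: [0.4987, 0.0516, 0.1093]
orientation: [-0.146, 3.137, -0.0]
wrist_force: [0.4, -0.3, -3.3]
finger_gap: 0.0096
grip_force: 43.9
[-0.03322578  0.17152835  0.10930345] [0.49866126 0.05163678 0.10928916] [ 0.43967363 -0.33117714 -3.32283736]
```

View pics/s4.png

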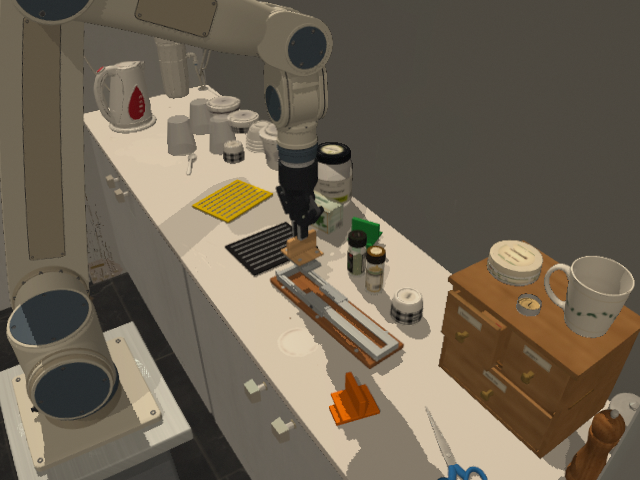

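The bookend is held upright above the track's open end, at about (303,245). Moving over the mat.

```bash
python3 -m crank '[[0,-5,15,0,0],[0,-10,45,0,0],[0,-17,80,0,0],[0,-24,115,0,0],[0,-30,145,0,0],[0,-33,165,0,0],[0,-33,172,0,0],[0,-33,172,0,0]]'; python3 -m crank '[[0,0,0,15,0],[0,0,0,30,0],[0,0,0,42,0],[0,0,0,52,0],[0,0,0,59,0],[0,0,0,63,0],[0,0,0,65,0],[0,0,0,65,0]]'
```

```text
t: 15.3
tcp_pos: [0.5148, 0.226, 0.1082]
orientation: [0.147, -3.138, 0.001]
wrist_force: [0.3, -1.3, -2.4]
finger_gap: 0.0098
grip_force: 44.0
t: 16.3
tcp_pos: [0.5151, 0.226, 0.0435]
orientation: [-0.146, 3.138, 0.0]
wrist_force: [0.2, 0.2, -3.0]
finger_gap: 0.0095
grip_force: 44.0
```

```bash
python3 -m crank '[[0,0,0,1,0],[0,0,0,2,0],[0,0,0,3,0],[0,0,0,4,0],[0,0,0,4,0]]'; python3 -m crank '[[0,0,0,0.7,0],[0,0,0,1.4,0],[0,0,0,1.4,0]]'
```

```text
t: 16.92
tcp_pos: [0.515, 0.2259, 0.0393]
orientation: [0.146, -3.138, 0.0]
wrist_force: [0.6, -0.4, -3.1]
finger_gap: 0.0092
grip_force: 44.0
t: 17.3
tcp_pos: [0.515, 0.226, 0.0379]
orientation: [0.146, -3.138, 0.0]
wrist_force: [-0.2, 0.3, -2.6]
finger_gap: 0.0097
grip_force: 44.0
```

```bash
python3 -m crank '[[0,0,0,0.5,0],[0,0,0,0.5,0]]'
```

```text
t: 17.55
tcp_pos: [0.5151, 0.226, 0.0376]
orientation: [-0.146, 3.138, 0.0]
wrist_force: [-0.3, -0.5, -1.8]
finger_gap: 0.0097
grip_force: 44.1
```

```bash
python3 -m crank '[[0,0,0,0.5,0],[0,0,0,0.5,0]]';python3 -m crank '[[0,0,0,0.5,0],[0,0,0,0.5,0]]'
```

```text
t: 17.8
tcp_pos: [0.5151, 0.226, 0.0375]
orientation: [-0.146, 3.138, 0.0]
wrist_force: [-2.3, -0.6, 4.9]
finger_gap: 0.0095
grip_force: 45.0
t: 18.05
tcp_pos: [0.5152, 0.2261, 0.0375]
orientation: [-0.146, 3.137, 0.0]
wrist_force: [-3.3, -0.8, 10.1]
finger_gap: 0.0091
grip_force: 45.7
```

Down on the mat. Release gently and retreat straight up.

```bash
python3 -m crank '[[0,0,0,-0.7,0],[0,0,0,-0.7,0],[0.2,0,0,-0.7,0],[0.3,0,0,-0.7,0],[0.5,0,0,-0.7,0],[0.7,0,0,-0.7,0],[0.8,0,0,-0.7,0],[0.8,0,0,-0.7,0]]' 20; python3 -m crank '[[0.8,0,0,-10,0],[0.8,0,0,-25,0],[0.8,0,0,-50,0],[0.8,0,0,-80,0],[0.8,0,0,-110,0],[0.8,0,0,-140,0],[0.8,0,0,-140,0],[0.8,0,0,-140,0]]'; python3 - <<'E'
from h import *
st=ctrl.read_state();im=snap('wrist','w5');snap('side','s5')
a=cv2.imread('pics/w5.png');b=cv2.imread('pics/s5.png');cv2.imwrite('pics/c5.png',cv2.resize(np.hstack([a,b]),(800,300)))
E
```

```text
t: 19.05
tcp_pos: [0.515, 0.226, 0.0372]
orientation: [0.146, -3.138, 0.0]
wrist_force: [0.0, 0.3, -0.4]
finger_gap: 0.0683
grip_force: 0.0
t: 20.05
tcp_pos: [0.5149, 0.2259, 0.1773]
orientation: [-0.146, 3.138, 0.0]
wrist_force: [-0.8, 0.0, -0.0]
finger_gap: 0.0684
grip_force: 0.0
```

View pics/c5.png

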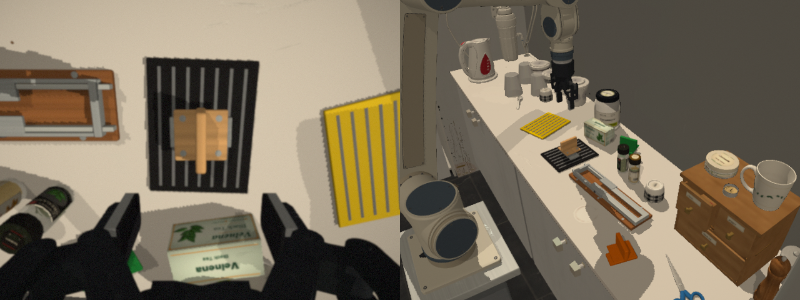

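The bookend stands upright in the middle of the black mat, at about (201,135) in the left half. The jars, cup and tea box look unmoved and the gripper is clear.

```bash
python3 -c "
from bench import ctrl
print(ctrl.finish_job())"
```

```text
the job is handed in; nothing more can be done
None
```

I slid the bookend to the end clip, lifted it off there without forcing it and set it down upright in the middle of the black mat; the job is handed in at about 20 s of the 70 s, with no verdict returned.

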